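Clear the craft counter: pegs, reels and stapler to their places

ROBOT

A 7-joint arm with a two-finger parallel gripper is mounted at the origin on the work surface. World frame = base frame: x ahead of the robot, y to its left, z up, the work surface at z = 0. Lengths are in m, angles in rad, forces in N, time in s.
With the tool pointing down it reaches from about 0.4 to 0.925 m from the base axis. Payload 4.1 kg.
Tool frame: the origin (TCP) lies midway between the tips of the shut fingers; the grasp point (between the pads) lies 19 mm behind it; z points along the fingers, y is the direction in which the jaws open and shut (so a half turn about z gives the same grasp; the last joint's range is limited). The gripper opens to 85 mm and grips with 20 to 120 N. Pads are 22 mm wide; open, the fingers measure 114 mm over their backs; the gripper's body (76 mm by 85 mm) begins 54 mm behind the grasp point. The pads swing forward as they close: fully open they stand 13 mm farther back than shut.
Start: joints at [1.091, 0.398, 0.045, 1.537, -0.019, 1.207, -0.051], TCP at [0.242, -0.603, 0.231] pointing down, gripper open.
Joint ranges: [-2.82, 2.82], [-0.49, 2.23], [-1.37, 1.46], [0, 2.46], [-1.36, 4.5], [0.23, 2], [-2.94, 2.94]. Speed limits (rad/s): [2.57, 2.57, 3.14, 3.14, 3.14, 3.14, 3.14].

INTERFACE

Orientations are given as a rotation vector (axis times angle).
In Python, from workcell import r, jaws, solver, sensors, capture, camera_model, finish_job gives the robot as it stands. Calls block until the motion is done:
- r.move_pose(position, orientation): joint-space move of the TCP to a pose.
- r.move_linear(position, vel=0.15, ori=None): straight line of the TCP; ori=None keeps the orientation; vel is the mean speed in m/s.
- r.move_joints(angles): joint-space move.
- jaws.gripper_open() and jaws.gripper_close(strength=None): open the fingers fully, or close them until they stop; strength is the grip in N (None keeps the last).
- r.wait(seconds).
- solver.inverse_kinematics(position, orientation): joint angles nearest the present ones, or None.
- sensors.state(): the state.
- capture(name): name is "side" or "top"; returns the picture (420x560x3 uint8, red, green, blue); there is no depth.
- camera_model(name): a dict with "intrinsics" (3x3 intrinsics, pixels), "cam_to_world" (4x4, takes a point from camera to world coordinates). Camera axes: x right, y down, z forward; pixel columns grow to the right and rows downward; lengths in m; the calibration is good to about 2 mm. A picture is of the moment at which its call begins. camera_model takes no time and is no camera call.
A pose or a line that the arm cannot do raises r.IKError and nothing moves.
- finish_job(): hands the job in, once; it reports no verdict.
The state is a dict: "clock": time; "joints": joint angles; "joint_vel": joint speeds; "effort": joint torques, N m; "tool_pos": TCP position; "tool_rot": TCP orientation; "ft_force": force on the tool from outside, world axes, zero at the start; "moment": the same for the moment, N m; "gripper_width": opening from 0.0 (shut) to 1.0 (fully open).
Only numpy, scipy, OpenCV 4.12 (cv2) and the standard library are available. Lean on these libraries where they do the work, as an engineer would, in place of code of your own. Each camera call takes 0.05 s, during which the arm holds its last target. There are 200 camera calls.

TASK

Tidy the craft things away: lay both wooden clothes pegs flat on the floor of the oblong grey tray (not one on top of the other), stand both wooden cotton reels upright on the floor of the round metal dish, and stand the stapler on its base in the middle of the orange mat, lengthwise along it. Leave the bead jar and the roll of tape where they are.

Things in the scene. Friction and masses are not known exactly. Their poses are not given: they have to be found in the camera images.
- peg_a: wooden spring clothes peg (one of two alike) lying on its side: 75 mm long (x), 16 mm wide (y), 12 mm high (z). Origin: centre of its underside; x runs along its length. Loose, about 15 g. May start at any of seven spots shared by the loose things.
- peg_b: wooden spring clothes peg (one of two alike) lying on its side: 75 mm long (x), 16 mm wide (y), 12 mm high (z). Origin: centre of its underside; x runs along its length. Loose, about 15 g. May start at any of seven spots shared by the loose things.
- reel_a: empty wooden cotton reel (one of two alike) standing on end: 45 mm high, flanges 34 mm across, narrower in the middle to look at but takes a grip anywhere as a 34 mm cylinder. Origin: centre of its underside, z up its axis. Loose, about 30 g. May start at any of seven spots shared by the loose things.
- reel_b: empty wooden cotton reel (one of two alike) standing on end: 45 mm high, flanges 34 mm across, narrower in the middle to look at but takes a grip anywhere as a 34 mm cylinder. Origin: centre of its underside, z up its axis. Loose, about 30 g. May start at any of seven spots shared by the loose things.
- stapler: chrome desk stapler standing on its base: 120 mm long (x), 28 mm wide (y), about 43 mm high, nose to +x. At mid-length its sides are a base plate (0 to 7 mm up) and an arm (26 to 40 mm up) with a gap between. Origin: centre of its underside; z up. Loose, about 200 g, centre of mass about 10 mm towards -x. May start at any of seven spots shared by the loose things.
- peg_tray: oblong shallow grey plastic tray, fixed: outside 160 mm (x) by 120 mm (y), walls 3 mm thick, rim 10 mm high, floor 3 mm above the counter. Origin: centre of its underside, on the counter. Takes the two clothes pegs, with room for them side by side, lying along x about 22 mm either side of its middle.
- reel_dish: round shallow dark steel dish, fixed: 140 mm across, wall 3 mm thick, rim 14 mm high, floor 3 mm above the counter. Origin: centre of its underside, on the counter. Takes the two reels, with room for them standing about 28 mm either side of its middle.
- mat: orange silicone cutting mat, fixed and stiff: 160 mm (x) by 110 mm (y), 3 mm thick. Origin: centre of its underside, on the counter; x runs along its long side. Takes the stapler.
- bead_jar: glass bead jar with a metal screw lid, 62 mm across and 63 mm high, standing among the things; to be left alone. Origin: centre of its underside.
- tape_roll: roll of brown tape lying flat, 66 mm across with a 38 mm hole, 19 mm high, among the things; to be left alone. Origin: centre of its underside.
Things that resemble listed ones, but are neither listed nor needed, are in the scene too. What is shaped like the peg_tray but green or yellow is not meant.

How it is judged:
At the end, for the whole second after the job is handed in: Pegs flat on the tray floor (0.15 rad, not stacked); reels upright (0.12 rad) on the dish floor; stapler upright on the mat, origin within 20 mm along, 25 mm across of its middle, length within 0.26 rad of its long side; all at rest; jar and tape within 30 mm of their starts (x of peg_a in the frame of peg_tray between -0.07 and 0.07 m and y of peg_a in the frame of peg_tray between -0.05 and 0.05 m and z of each of peg_a, peg_b in the frame of peg_tray below 0.0135 m and angle between peg_a's own x axis and vertical between 1.42 and 1.72 rad and x of peg_b in the frame of peg_tray between -0.07 and 0.07 m and y of peg_b in the frame of peg_tray between -0.05 and 0.05 m and angle between peg_b's own x axis and vertical between 1.42 and 1.72 rad and horizontal distance between each of reel_a, reel_b and reel_dish below 0.055 m and z of each of reel_a, reel_b in the frame of reel_dish below 0.01 m and angle between each of reel_a, reel_b, stapler's own z axis and vertical below 0.12 rad and x of stapler in the frame of mat between -0.02 and 0.02 m and y of stapler in the frame of mat between -0.025 and 0.025 m and z of stapler in the frame of mat below 0.01 m and angle between the x axis of stapler and the x axis of mat, either way round below 0.26 rad and linear speed of each of peg_a, peg_b, reel_a, reel_b, stapler below 0.02 m/s and angular speed of each of peg_a, peg_b, reel_a, reel_b, stapler below 0.2 rad/s and distance of each of bead_jar, tape_roll from where it was at the start of the episode below 0.03 m); the robot touches nothing.
It fails at once if the bead jar is pushed more than 30 mm or tipped (distance of bead_jar from where it was at the start of the episode above 0.03 m or angle between bead_jar's own z axis and vertical above 0.5 rad).
It fails at once if the tape roll is pushed more than 30 mm or tipped (distance of tape_roll from where it was at the start of the episode above 0.03 m or angle between tape_roll's own z axis and vertical above 0.5 rad).
It also fails if it takes over 128 s, if anything falls off the work surface, if the arm or the gripper's body presses on something with over 40 N, if the wrist force passes 120 N, or if a joint passes its speed limit or range.

## Working session

There is one attempt and no reset: what is moved stays moved. The work goes in short steps, each a Python script; the robot and the scene stay as the last script left them, time stands still between calls to the robot, and variables do not carry over. Pictures are saved under pics/ and viewed, about 12 in all and at most 16, crops included, and the job is handed in when it is done.

```bash
ls; mkdir -p pics; python3 - <<'E'
from workcell import *
import cv2,numpy as np
np.set_printoptions(precision=4,suppress=True)
for n in("top","side"):
    im=capture(n); cv2.imwrite(f"pics/{n}0.png",cv2.resize(im[:,:,::-1],(800,600),interpolation=cv2.INTER_CUBIC))
    m=camera_model(n); print(n,m["intrinsics"],m["cam_to_world"])
print(sensors.state())
E
```

```text
pics
top [[390.4226   0.     283.2357]
 [  0.     390.4226 204.9327]
 [  0.       0.       1.    ]] [[-0.0008 -0.989   0.148   0.2418]
 [-0.9999  0.0026  0.0113 -0.1123]
 [-0.0116 -0.148  -0.9889  1.0906]
 [ 0.      0.      0.      1.    ]]
side [[546.0119   0.     277.1015]
 [  0.     546.0119 215.921 ]
 [  0.       0.       1.    ]] [[-0.8746 -0.2985  0.382  -0.2104]
 [-0.4847  0.5281 -0.6972  1.0277]
 [ 0.0064 -0.795  -0.6066  1.0257]
 [ 0.      0.      0.      1.    ]]
{'clock': 0.1, 'joints': array([ 1.091 ,  0.3991,  0.045 ,  1.5378, -0.0187,  1.2069, -0.0507]), 'joint_vel': array([-0.0004,  0.0011, -0.0014, -0.0057,  0.0018, -0.    , -0.0016]), 'effort': array([  0.0039, -47.6263,   1.3696, -25.4951,   0.0118,   0.005 ,
         0.    ]), 'tool_pos': array([ 0.2414, -0.6029,  0.2304]), 'tool_rot': array([-3.0831, -0.5945,  0.0007]), 'ft_force': array([ 1.4559,  0.4779, -1.1576]), 'moment': array([ 0.024 , -0.0115, -0.0178]), 'gripper_width': 0.9976059454417241}
```

View pics/top0.png

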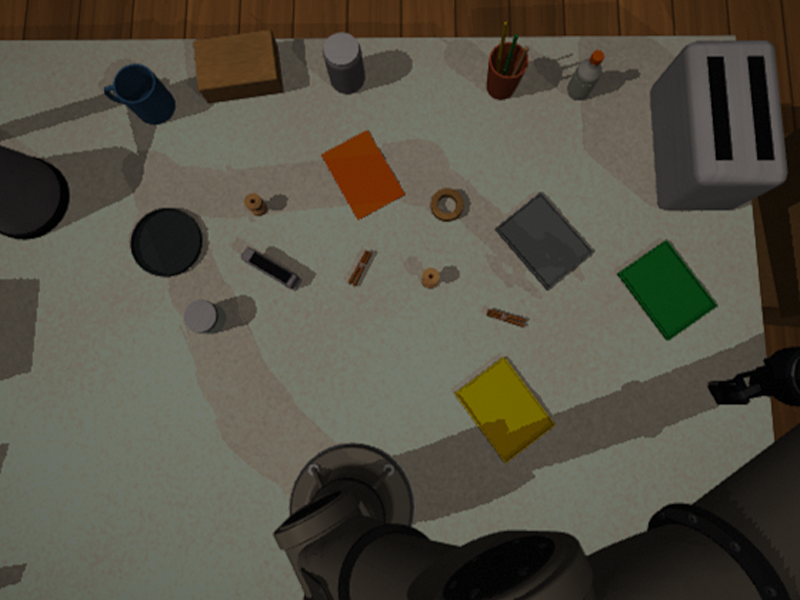

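View pics/side0.png

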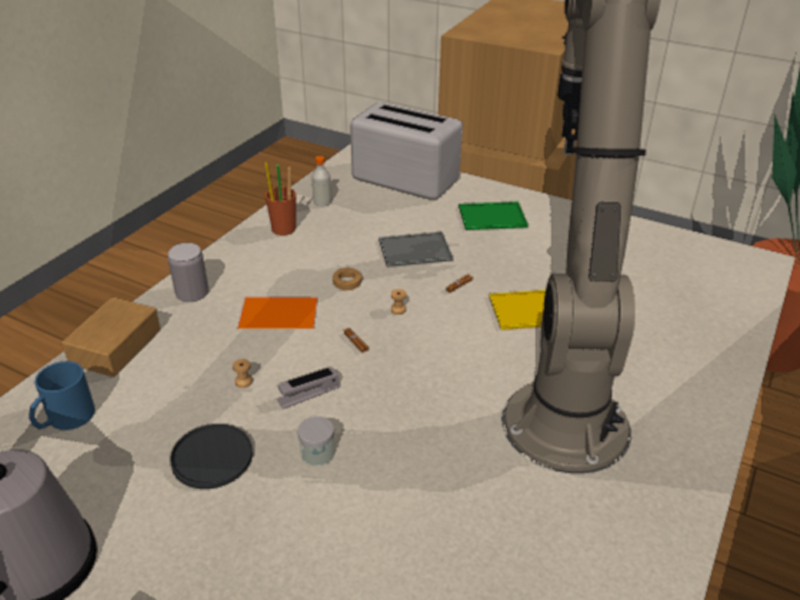

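The top view shows (in 800-px coordinates) the dish at (167,242), the mat at (363,175) and the grey tray at (545,241). The stapler is at (270,268), the pegs at (361,268) and (507,317), the reels at (256,204) and (431,277), the jar at (202,317) and the tape at (447,204). The side view agrees. The stapler's nose needs a close look. Next I'll segment them.

```bash
cat > h.py <<'E'
from workcell import *
import cv2,numpy as np
from scipy.spatial.transform import Rotation as R
np.set_printoptions(precision=4,suppress=True)
def ray(n,uv,z):
    m=camera_model(n);T=np.array(m["cam_to_world"]);K=np.array(m["intrinsics"])
    uv=np.atleast_2d(uv).astype(float)
    d=(T[:3,:3]@np.linalg.inv(K)@np.c_[uv,np.ones(len(uv))].T).T
    return (T[:3,3]+d*((z-T[2,3])/d[:,2])[:,None])[:,:2]
def proj(n,p):
    m=camera_model(n);T=np.linalg.inv(np.array(m["cam_to_world"]));K=np.array(m["intrinsics"])
    q=np.atleast_2d(p)@T[:3,:3].T+T[:3,3];q=q@K.T
    return q[:,:2]/q[:,2:]
def blob(im,n,c,half,z,test):
    """largest component of test(hsv) in a window about c -> world centre, size, angle of minAreaRect at height z"""
    x,y=int(c[0]),int(c[1]);w=im[y-half:y+half,x-half:x+half]
    m=test(cv2.cvtColor(w,cv2.COLOR_RGB2HSV).astype(int)).astype(np.uint8)
    k,l,s,_=cv2.connectedComponentsWithStats(m)
    i=1+np.argmax(s[1:,4]);v,u=np.nonzero(l==i)
    P=ray(n,np.c_[u+x-half,v+y-half],z)
    r=cv2.minAreaRect((P*1000).astype(np.float32));e=np.linalg.eigh(np.cov(P.T))[1][:,1]
    return P.mean(0),np.array(r[0])/1000,np.array(r[1]),np.degrees(np.arctan2(e[1],e[0]))%180,r[2],len(P)
E
python3 - <<'E'
from h import *
im=cv2.cvtColor(cv2.imread("pics/top0.png"),cv2.COLOR_BGR2RGB)
im=capture("top")
sat=lambda h:(h[...,1]>95)&(h[...,2]>25)
T=dict(mat=((363,175),40,.003,lambda h:h[...,1]>180),pa=((361,268),18,.010,sat),pb=((507,317),18,.010,sat),
 ra=((256,204),15,.03,sat),rb=((431,277),15,.03,sat),tape=((447,204),20,.015,sat))
for k,(c,h,z,t) in T.items(): print(k,*blob(im,"top",np.array(c)*.7,h,z,t))
for k,c,z in(("dish",(167,242),.014),("tray",(545,241),.01),("jar",(202,317),.063),("stap",(270,268),.04)): print(k,ray("top",np.array(c)*.7,z))
# tray corners clicked
print("tray corners",ray("top",np.array([(542,192),(594,251),(548,290),(496,232)])*.7,.01))
a=im[125:245,85:225];b=im[125:245,285:425]
f=lambda q:cv2.convertScaleAbs(cv2.resize(q,None,fx=5.7,fy=5,interpolation=cv2.INTER_CUBIC)[:,:,::-1],alpha=1.6)
cv2.imwrite("pics/c1.png",cv2.resize(f(a),(700,600)))
E
```

```text
mat [ 0.6494 -0.0134] [ 0.6501 -0.0135] [158.1131 108.8429] 29.35428634713628 29.204803466796875 1934
pa [ 0.4528 -0.0102] [ 0.4549 -0.0104] [16.4679 75.1618] 153.2948285929302 65.35315704345703 132
pb [ 0.3551 -0.2981] [ 0.3566 -0.2962] [73.998  16.8462] 72.99684773925988 71.20545959472656 142
ra [0.5794 0.1959] [0.5797 0.1955] [50.0628 31.8935] 42.58888533077757 45.176151275634766 175
rb [ 0.4302 -0.1492] [ 0.4296 -0.1492] [33.1083 36.4136] 163.7723041681363 89.69584655761719 145
tape [ 0.5819 -0.1838] [ 0.5813 -0.1836] [65.5963 64.971 ] 156.44470876395002 89.72109985351562 313
dish [[0.5063 0.3726]]
tray [[ 0.5066 -0.3781]]
jar [[0.3511 0.2762]]
stap [[0.4479 0.1586]]
tray corners [[ 0.6074 -0.3759]
 [ 0.486  -0.4737]
 [ 0.4083 -0.3802]
 [ 0.5253 -0.2817]]
```

View pics/c1.png

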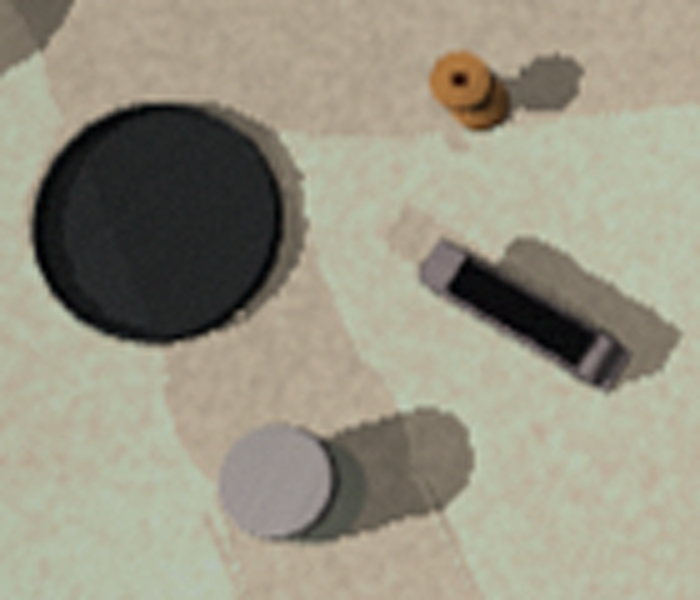

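```bash
cat >> h.py <<'E'
ra=ray("top",[176.8,141.0],.045)[0]; 
dish=ray("top",[117.,169.4],.014)[0]
jar=ray("top",[140,221],.063)[0]
D=np.radians
O=dict(pa=(.4545,-.0104,D(154.5),75,16,12),pb=(.356,-.297,D(72),75,16,12),st=(*ray("top",[190.4,188],.038)[0],D(59),120,28,40),
 mat=(.650,-.0135,D(29.3),160,110,3),tray=(.507,-.378,D(39.5),160,120,10))
C=dict(ra=(*ra,17,45),rb=(.428,-.149,17,45),dish=(*dish,70,14),jar=(*jar,31,63))
def box(o):
    x,y,a,l,w,h=o;c=np.array([(l/2,w/2),(-l/2,w/2),(-l/2,-w/2),(l/2,-w/2)])/1000@np.array([[np.cos(a),np.sin(a)],[-np.sin(a),np.cos(a)]])+[x,y]
    return [np.c_[c,np.full(4,z)] for z in(0,h/1000)]
def circ(o):
    t=np.linspace(0,6.28,30);return [np.c_[o[0]+o[2]/1000*np.cos(t),o[1]+o[2]/1000*np.sin(t),np.full(30,z)] for z in(0,o[3]/1000)]
def overlay(n,im,s,x0,y0,x1,y1):
    q=cv2.convertScaleAbs(cv2.resize(im[y0:y1,x0:x1],None,fx=s,fy=s,interpolation=cv2.INTER_CUBIC)[:,:,::-1],alpha=1.5)
    for P in sum([box(o) for o in O.values()]+[circ(c) for c in C.values()],[]):
        cv2.polylines(q,[np.int32((proj(n,P)+.5-[x0,y0])*s)],True,(255,0,255),1)
    return q
E
python3 - <<'E'
from h import *
print(C,O["st"])
cv2.imwrite("pics/o1.png",overlay("top",capture("top"),2.4,85,85,418,240))
cv2.imwrite("pics/o2.png",overlay("side",capture("side"),3.1,110,145,365,338))
E
```

```text
{'ra': (np.float64(0.5791903566560623), np.float64(0.19600526551160607), 17, 45), 'rb': (0.428, -0.149, 17, 45), 'dish': (np.float64(0.5063122312095408), np.float64(0.37231522537903583), 70, 14), 'jar': (np.float64(0.35349267502135245), np.float64(0.28005749222040593), 31, 63)} (np.float64(0.44718781607685865), np.float64(0.15520425871291055), np.float64(1.0297442586766545), 120, 28, 40)
```

View pics/o1.png

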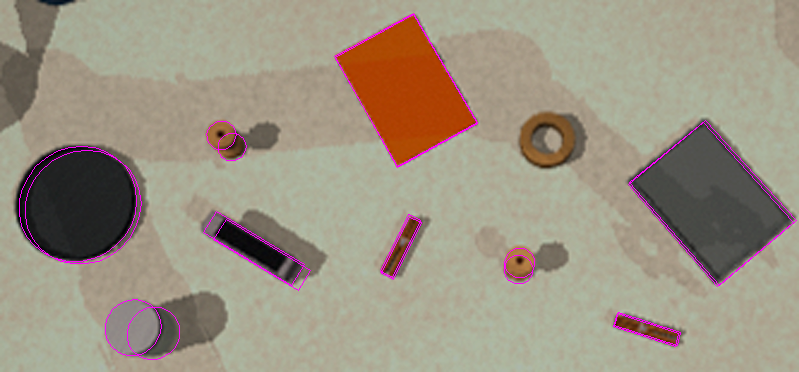

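View pics/o2.png

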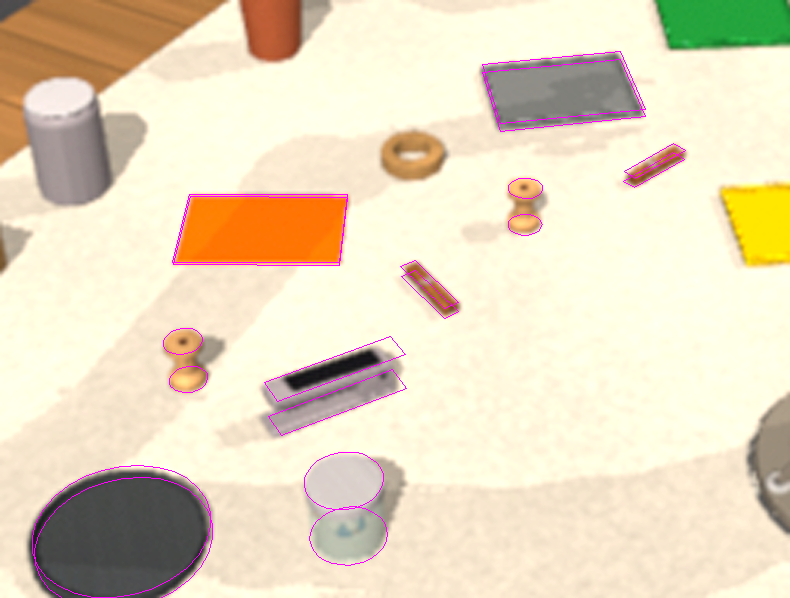

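The overlaid models match both views to a few mm; only the stapler needs about 4 mm towards its far end. Starting with the pegs.

```bash
cat >> h.py <<'E'
def go(xy,a,z,z_hi=.16):
    """hover over xy with tool x along a (or a+pi, the nearer), then straight down to z"""
    q0=sensors.state()["joints"];best=None
    for b in(a,a+np.pi):
        o=(R.from_euler("z",b)*R.from_euler("x",np.pi)).as_rotvec();q=solver.inverse_kinematics([*xy,z_hi],o)
        if q is not None and (best is None or np.abs(q-q0).max()<best[0]): best=(np.abs(q-q0).max(),o)
    r.move_pose([*xy,z_hi],best[1]); r.move_linear([*xy,z],vel=.12)
def up(z=.16):
    p=sensors.state()["tool_pos"];r.move_linear([p[0],p[1],z],vel=.2)
def pp(src,a,zs,dst,b,zd,grip=40):
    go(src,a,zs);jaws.gripper_close(grip);s=sensors.state();print("grip w",s["gripper_width"],s["tool_pos"],s["clock"])
    up();print("lifted w",sensors.state()["gripper_width"])
    go(dst,b,zd);s=sensors.state();print("at",s["tool_pos"],s["ft_force"]);jaws.gripper_open();up();print("t",sensors.state()["clock"])
def local(o,x,y):
    c,s=np.cos(o[2]),np.sin(o[2]);return np.array([o[0]+c*x-s*y,o[1]+s*x+c*y])
E
python3 - <<'E'
from h import *
t=O["tray"];print(t)
pp(O["pb"][:2],O["pb"][2],.004,local(t,.038,0),t[2]+np.pi/2,.010)
cv2.imwrite("pics/t1.png",cv2.convertScaleAbs(cv2.resize(capture("side")[125:245,240:400],None,fx=4,fy=4)[:,:,::-1],alpha=1.3))
E
```

```text
(0.507, -0.378, np.float64(0.6894050545377601), 160, 120, 10)
grip w 0.17059009502048275 [ 0.3562 -0.2972  0.0042] 3.6083
lifted w 0.16923409980057966
at [ 0.537  -0.3542  0.0109] [ 0.2348  0.1168 -0.0099]
t 8.3167
```

View pics/t1.png

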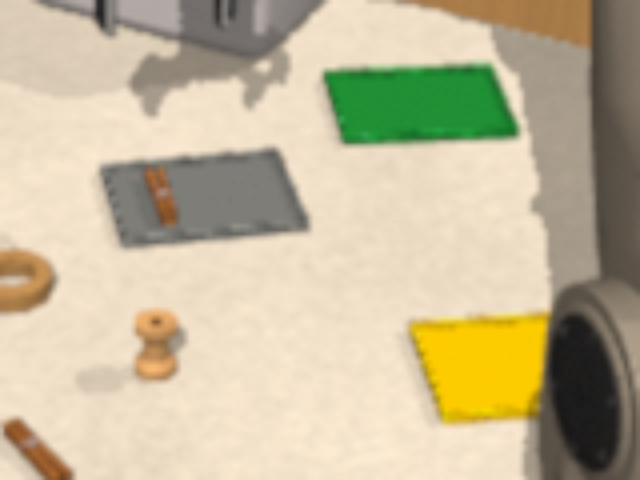

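The first peg lies flat in the tray, well clear of the wall (crop 160,195). Next: the second peg and both reels.

```bash
python3 - <<'E'
from h import *
t=O["tray"]
pp(O["pa"][:2],O["pa"][2],.004,local(t,-.025,0),t[2]+np.pi/2,.010)
pp(C["rb"][:2],np.pi/2,.010,dish+[0,.028],np.pi/2,.015,30)
cv2.imwrite("pics/t2.png",cv2.convertScaleAbs(cv2.resize(capture("side")[125:365,90:400],None,fx=2.5,fy=2.5)[:,:,::-1],alpha=1.3))
E
```

```text
grip w 0.1720380895696581 [ 0.4547 -0.0104  0.0043] 11.7833
lifted w 0.16847897407477522
at [ 0.4884 -0.3943  0.0109] [ 0.1309 -0.2942 -0.336 ]
t 17.1333
grip w 0.392001623891924 [ 0.4282 -0.1491  0.0103] 20.05
lifted w 0.391677225224577
at [0.5068 0.4009 0.0159] [ 0.1057 -1.4057 -0.6309]
t 25.7417
```

View pics/t2.png

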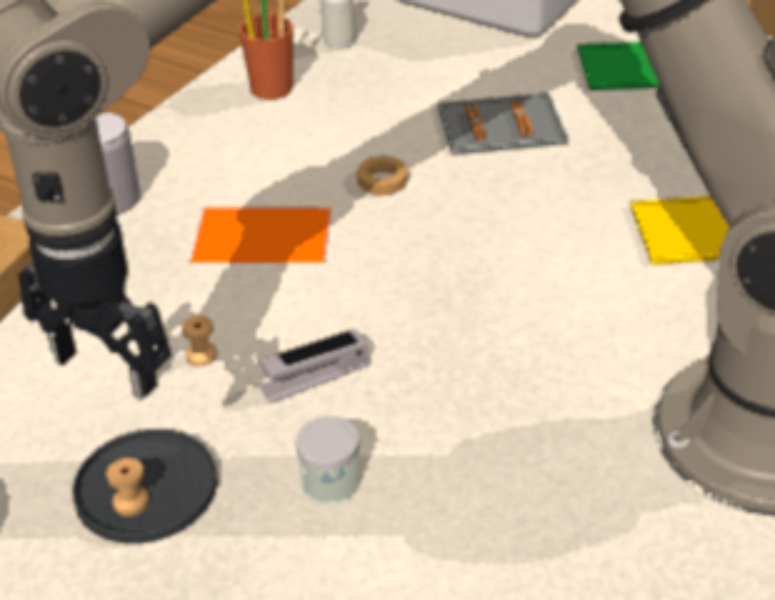

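Both pegs are flat side by side and the first reel is upright in the dish (128,485). Next: the second reel and the stapler.

```bash
python3 - <<'E'
from h import *
pp(C["ra"][:2],np.pi/2,.010,dish-[0,.028],np.pi/2,.015,30)
s=local(O["st"],.004,0);m=O["mat"]
pp(s,O["st"][2],.012,m[:2],m[2],.0165,90)
r.move_pose([.35,-.55,.25],[np.pi,0,0])
cv2.imwrite("pics/t3.png",overlay("side",capture("side"),3,90,125,350,325))
cv2.imwrite("pics/t4.png",overlay("top",capture("top"),2.4,85,85,418,240))
s=sensors.state();print(s["clock"],s["ft_force"])
E
```

```text
grip w 0.3860620676046684 [0.5794 0.1961 0.0103] 28.5917
lifted w 0.38664149714621415
at [0.5069 0.3449 0.0159] [ 0.3982  0.4943 -0.1152]
t 32.9833
grip w 0.3111795706214049 [0.4495 0.1587 0.0124] 35.7333
lifted w 0.31010992879748533
at [ 0.6508 -0.0133  0.0174] [-0.0643 -0.6118 -2.2669]
t 40.4833
42.8 [-0.435  -0.2313 -0.2574]
```

View pics/t3.png

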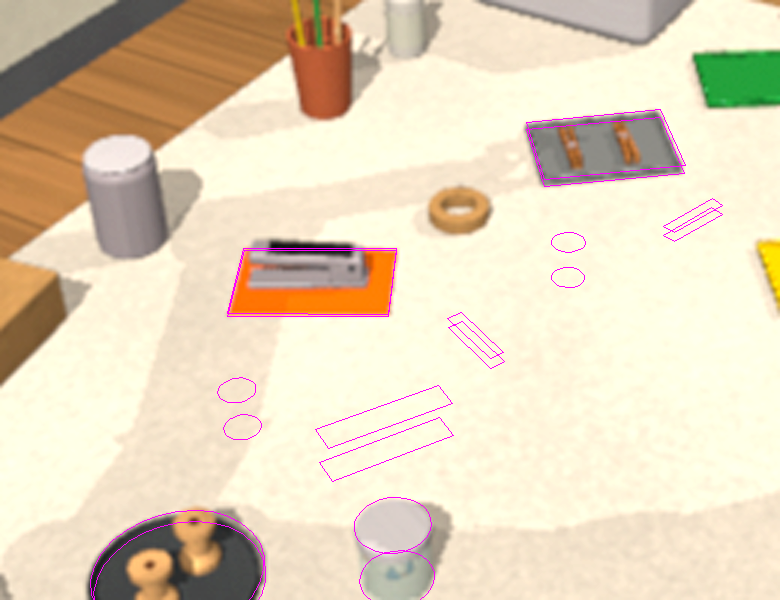

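View pics/t4.png

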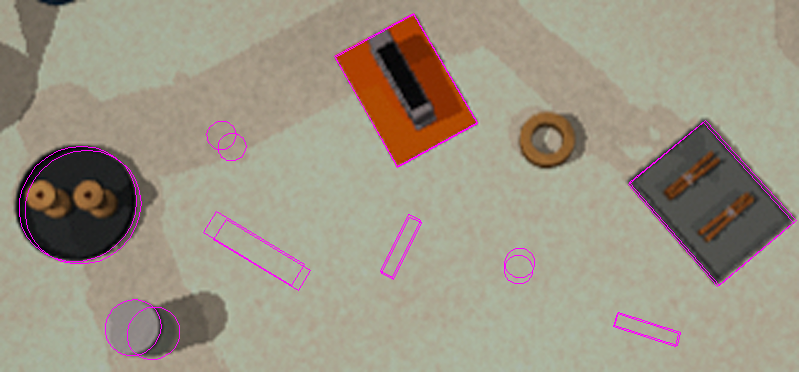

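```bash
python3 -c "
from workcell import *
print(finish_job())"
```

```text
the job is handed in; nothing more can be done
None
```

I moved all five things and handed the job in at about 43 s on the robot's clock; it reported no verdict.

- **Pegs:** both lie flat in the grey tray, side by side across its short way, about 63 mm apart.
- **Reels:** both stand upright in the round dish, about 28 mm either side of its middle.
- **Stapler:** it stands on its base on the orange mat, along the long side. From the last pictures I judge it within about 5 mm of the middle each way, read by eye.
- **Jar and tape:** the jar still matches its starting outline in both views. The tape shows no movement by eye.

After the last placing, the arm was clear and the wrist force close to zero. No check failed or disagreed. The one correction was a 4 mm shift along the stapler before gripping it.

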